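# Set out a compression series for hardness testing

### The arm

A 6-joint arm with a two-finger parallel gripper is mounted at the origin on the work surface. World frame = base frame: x ahead of the robot, y to its left, z up, the work surface at z = 0. Lengths are in m, angles in rad, forces in N, time in s.
With the tool pointing down it reaches from about 0.35 to 0.975 m from the base axis. Payload 4.9 kg.
Tool frame: the origin (TCP) lies on the centre line of the jaws, within the pads' length; the fingertips stand ctrl.nose_length ahead of it and the grasp point (between the pads) lies 2 mm behind it (ctrl.nose_length is the distance from the TCP to the fingertips, in m); z points along the fingers, y is the direction in which the jaws open and shut (so a half turn about z gives the same grasp; the last joint's range is limited). The gripper opens to 85 mm and grips with 20 to 120 N. Pads are 22 mm wide; open, the fingers measure 114 mm over their backs; the gripper's body (76 mm by 85 mm) begins 54 mm behind the grasp point. The pads swing forward as they close: fully open they stand 13 mm farther back than shut.
Start: joints at [-1.403, 0.053, 1.613, -0, 1.476, -0.119], TCP at [0.177, -0.599, 0.248] pointing down, gripper open.
Joint ranges: [-3.01, 3.01], [-1.01, 2.22], [0.06, 2.58], [-1.02, 4.17], [0.09, 2.62], [-3.14, 3.14]. Speed limits (rad/s): [2.57, 2.57, 3.14, 3.14, 3.14, 3.14].

### API

Orientations are given as a rotation vector (axis times angle).
In Python, from station import sensors, get_image, order, ctrl gives the robot as it stands.
- The arm moves only by the tool move_arm, never from a script. Its argument "increments" is a list of rows, each a list of 5 numbers: the shift along the tool's x, y, z in cm, then the turn about the tool's z in degrees, then the finger opening in cm, from 0 to 8.54. In form: [[dx, dy, dz, twist, gripper], ...]. A call has 1 to 5 rows; each row is the pose to reach, as a shift and turn from the pose commanded when the call began, along the tool's axes at that moment; what a row does not reach only later rows make up. A row lasts 1/8 s, in which the tool goes at most 62.5 mm and 10.7 degrees, less where a joint would pass 70% of its speed; a pose out of reach is approached as far as the arm can. A call with a gripper value outside its range is refused whole. The fingers move at their own pace and stop on an object; "newtons" is the grip in N (left out, the last holds). Time passes only in rows, so rows that repeat a pose let the fingers close. It gives the time, the measured TCP pose, the force and the opening at its end, in the units of the state.
- sensors.get_obs(): the state, without advancing time (a new reading comes with each control period).
- get_image(name): name is "side" or "top"; returns a dict with "image" (480x640x3 uint8, red, green, blue), "K" (3x3 intrinsics, pixels), "D" ([k1, k2, p1, p2, k3] as OpenCV has them; the pictures are not rectified), "R" (3x3) and "t" (3): a world point X has camera coordinates R X + t. Camera axes: x right, y down, z forward; pixel columns grow to the right and rows downward; lengths in m; the calibration is good to about 2 mm. A picture is of the moment at which its call begins. There is no depth.
- order.finish_job(): hands the job in, once; it reports no verdict.
The state is a dict: "t": time; "q": joint angles; "dq": joint speeds; "effort": joint torques, N m; "tool_pos": TCP position; "tool_rot": TCP orientation; "contact_force": force on the tool from outside, world axes, zero at the start; "wrist_torque": the same for the moment, N m; "opening": finger opening in m.
Only numpy, scipy, OpenCV 4.12 (cv2) and the standard library are available. Lean on these libraries where they do the work, as an engineer would, in place of code of your own. Each camera call takes 0.05 s, during which the arm holds its last target.

### The job

These six cylinders were cut from one steel bar and pressed to different heights, and are to be hardness-tested in order. The uncompressed tallest one and the flattest one already stand at the two ends of the specimen tray: leave them where they are and stand the other four upright on the empty pads between them, one in the middle of each pad, so that the row steps down in height from the tallest end to the flattest.

Things in the scene. Friction and masses are not known exactly. Their poses are not given: they have to be found in the camera images.
- slug_a: Loose solid steel cylinder with flat ends, 52 mm high, 31 mm in diameter, about 0.3 kg: the tallest of the four to be placed. Starts standing upright on the bench (z = 0) between the robot and the tray. Origin: centre of its underside; z axis up along the cylinder.
- slug_b: Loose solid steel cylinder with flat ends, 42 mm high, 35 mm in diameter, about 0.3 kg: the second tallest of the four to be placed. Starts standing upright on the bench (z = 0) between the robot and the tray. Origin: centre of its underside; z axis up along the cylinder.
- slug_c: Loose solid steel cylinder with flat ends, 34 mm high, 38 mm in diameter, about 0.3 kg: the second lowest of the four to be placed. Starts standing upright on the bench (z = 0) between the robot and the tray. Origin: centre of its underside; z axis up along the cylinder.
- slug_d: Loose solid steel cylinder with flat ends, 27 mm high, 43 mm in diameter, about 0.3 kg: the lowest of the four to be placed. Starts standing upright on the bench (z = 0) between the robot and the tray. Origin: centre of its underside; z axis up along the cylinder.
- pad_1: One of the four empty round black rubber pads on the aluminium tray, 56 mm in diameter, in one straight row with 72 mm between neighbouring centres; which numbered pad lies where in the row differs at every start. Fixed. Origin: centre of its underside, on the tray plate 12 mm above the bench; its top, where a cylinder stands, is 14 mm above the bench. Its y axis points along the row, its x axis across it, z up.
- pad_2: One of the four empty round black rubber pads on the aluminium tray, 56 mm in diameter, in one straight row with 72 mm between neighbouring centres; which numbered pad lies where in the row differs at every start. Fixed. Origin: centre of its underside, on the tray plate 12 mm above the bench; its top, where a cylinder stands, is 14 mm above the bench. Its y axis points along the row, its x axis across it, z up.
- pad_3: One of the four empty round black rubber pads on the aluminium tray, 56 mm in diameter, in one straight row with 72 mm between neighbouring centres; which numbered pad lies where in the row differs at every start. Fixed. Origin: centre of its underside, on the tray plate 12 mm above the bench; its top, where a cylinder stands, is 14 mm above the bench. Its y axis points along the row, its x axis across it, z up.
- pad_4: One of the four empty round black rubber pads on the aluminium tray, 56 mm in diameter, in one straight row with 72 mm between neighbouring centres; which numbered pad lies where in the row differs at every start. Fixed. Origin: centre of its underside, on the tray plate 12 mm above the bench; its top, where a cylinder stands, is 14 mm above the bench. Its y axis points along the row, its x axis across it, z up.
- slug_blank: Loose steel cylinder 64 mm high, 28 mm in diameter, the tallest of all: already stands on the pad at one end of the row (which end differs), 72 mm from the nearest empty pad, and must stay there. Origin: centre of its underside, 14 mm above the bench; z up. Not listed: a calliper, a small blue case and an eyeglass lie on the bench well to the left and right of the work.
- slug_flat: Loose steel cylinder 21 mm high, 49 mm in diameter, the flattest: already stands on the pad at the other end, 360 mm from slug_blank; must stay there. Origin: centre of its underside, 14 mm above the bench; z up. The fixed tray under the row is a plate 84 mm wide, 440 mm long, 12 mm thick, with a rod handle up to 34 mm high beyond each end pad.
There are look-alikes about, which are no part of the job. Leave any purple look-alike of the slug_d alone. Leave any brown look-alike of the slug_b alone.

How it is judged:
At the end, for the whole second after the job is handed in: slug_a, b, c, d stand upright (within 0.1 rad) and still on the pads, each within 12 mm of a pad centre, in that order counted from slug_blank, so slug_a is next to slug_blank and slug_d next to slug_flat; these two stand upright within 10 mm of their start ((horizontal distance between slug_a and pad_1 below 0.012 m or horizontal distance between slug_a and pad_2 below 0.012 m or horizontal distance between slug_a and pad_3 below 0.012 m or horizontal distance between slug_a and pad_4 below 0.012 m) and horizontal distance between slug_a and slug_blank between 0.038 and 0.106 m and height (world z) of slug_a between 0.01 and 0.02 m and angle between each of slug_a, slug_b, slug_c, slug_d, slug_blank, slug_flat's own z axis and vertical below 0.1 rad and linear speed of each of slug_a, slug_b, slug_c, slug_d, slug_blank, slug_flat below 0.01 m/s and angular speed of each of slug_a, slug_b, slug_c, slug_d below 0.1 rad/s and (horizontal distance between slug_b and pad_1 below 0.012 m or horizontal distance between slug_b and pad_2 below 0.012 m or horizontal distance between slug_b and pad_3 below 0.012 m or horizontal distance between slug_b and pad_4 below 0.012 m) and horizontal distance between slug_b and slug_blank between 0.11 and 0.178 m and height (world z) of slug_b between 0.01 and 0.02 m and (horizontal distance between slug_c and pad_1 below 0.012 m or horizontal distance between slug_c and pad_2 below 0.012 m or horizontal distance between slug_c and pad_3 below 0.012 m or horizontal distance between slug_c and pad_4 below 0.012 m) and horizontal distance between slug_c and slug_blank between 0.182 and 0.25 m and height (world z) of slug_c between 0.01 and 0.02 m and (horizontal distance between slug_d and pad_1 below 0.012 m or horizontal distance between slug_d and pad_2 below 0.012 m or horizontal distance between slug_d and pad_3 below 0.012 m or horizontal distance between slug_d and pad_4 below 0.012 m) and horizontal distance between slug_d and slug_blank between 0.254 and 0.322 m and height (world z) of slug_d between 0.01 and 0.02 m and distance of each of slug_blank, slug_flat from where it was at the start of the episode below 0.01 m); the robot touches nothing.
It fails at once if the tallest cylinder at the end of the row is pushed out of place or tipped (distance of slug_blank from where it was at the start of the episode above 0.012 m or angle between slug_blank's own z axis and vertical above 0.2 rad).
It fails at once if the flattest cylinder at the end of the row is pushed out of place or tipped (distance of slug_flat from where it was at the start of the episode above 0.012 m or angle between slug_flat's own z axis and vertical above 0.2 rad).
It also fails if it takes over 88 s, if anything falls off the work surface, if the arm or the gripper's body presses on something with over 40 N, if the wrist force passes 120 N, or if a joint passes its speed limit or range.

## Working session

There is one attempt and no reset: what is moved stays moved. The work goes in short steps, Python scripts to look and compute and a tool call to move; the robot and the scene stay as the last step left them, time stands still between calls to the robot, and variables do not carry over. Pictures are saved under pics/ and viewed, and the job is handed in when it is done.

Besides the shell and the picture viewer there is one more tool, called as name(argument=value, ...), one argument or row to a line, values as JSON. move_arm: Moves the arm, as the interface text tells. Its arguments: {"type":"object","properties":{"increments":{"type":"array"},"newtons":{"type":"number"}},"required":["increments"]}

```bash
ls; mkdir -p pics
python3 - <<'E'
from station import sensors,get_image,order,ctrl
import cv2,numpy as np
o=sensors.get_obs();print(o, ctrl.nose_length)
for n in("side","top"):
    d=get_image(n);cv2.imwrite(f"pics/{n}0.png",d["image"][:,:,::-1]);print(n,d["K"],d["D"],d["R"],d["t"])
E
```

```text
pics
{'t': 0.0, 'q': array([-1.40301553e+00,  5.33625988e-02,  1.61428620e+00, -3.47274574e-06,
        1.47599871e+00, -1.18986940e-01]), 'dq': array([0.00043784, 0.00143948, 0.00300657, 0.00139717, 0.00121526,
       0.00076688]), 'effort': array([-8.93162123e-04, -3.93686235e+01, -3.70179391e+01, -2.49434142e-04,
        6.94626564e-03, -7.35982326e-06]), 'tool_pos': array([ 0.1766924 , -0.5988941 ,  0.24706408]), 'tool_rot': array([-3.10732089e+00, -4.48618812e-01,  8.41128997e-05]), 'contact_force': array([0.24942383, 0.15260578, 0.35617457]), 'wrist_torque': array([ 0.01541735, -0.0197953 ,  0.0139725 ]), 'opening': 0.08549592656474095} 0.017
side [[613.412198     0.         318.0999027 ]
 [  0.         613.412198   236.62190733]
 [  0.           0.           1.        ]] [-0.08376764  0.          0.          0.          0.        ] [[ 0.97227061 -0.23384808 -0.00222164]
 [-0.1729766  -0.71272695 -0.67977893]
 [ 0.15738157  0.66131336 -0.73341371]] [-0.48363957  0.11590377  0.89348815]
top [[466.00124221   0.         322.40640783]
 [  0.         466.00124221 236.08147298]
 [  0.           0.           1.        ]] [-0.12135463  0.          0.          0.          0.        ] [[ 0.01918301 -0.99979234 -0.00687726]
 [-0.99687243 -0.01859865 -0.07680789]
 [ 0.07666404  0.00832916 -0.99702219]] [0.00413365 0.51556985 0.66890875]
```

View pics/top0.png

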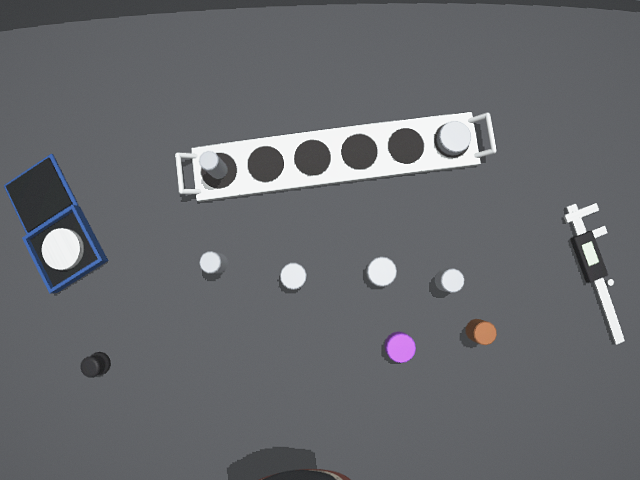

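View pics/side0.png

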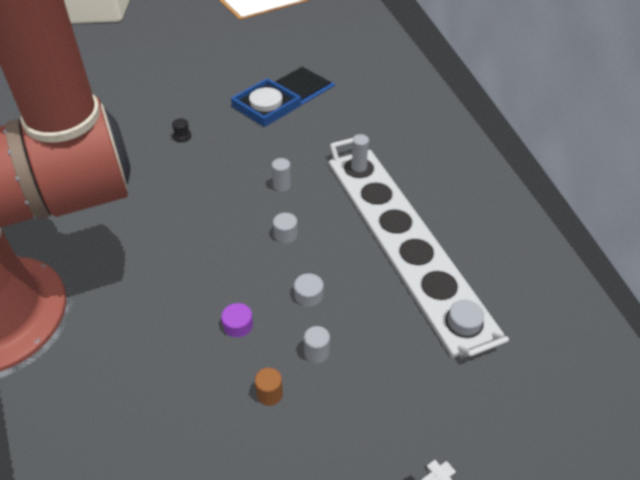

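```bash
cat > h.py <<'E'
from station import sensors,get_image,order,ctrl
import cv2,numpy as np
def cast(d,uv,z):
    p=cv2.undistortPoints(np.array([[uv]],float),d["K"],d["D"])[0,0]
    R,t=np.array(d["R"]),np.array(d["t"]); C=-R.T@t; v=R.T@np.array([p[0],p[1],1.])
    return (C+v*(z-C[2])/v[2])[:2]
def circ(d,m,z,seed):
    # component of mask at seed; hull contour cast on plane z, circle fit
    n,l,s,c=cv2.connectedComponentsWithStats(m.astype(np.uint8),connectivity=4)
    k=l[seed[1],seed[0]]
    if k==0: return None
    cs,_=cv2.findContours((l==k).astype(np.uint8),cv2.RETR_EXTERNAL,cv2.CHAIN_APPROX_NONE)
    P=np.array([cast(d,q[0],z) for q in cs[0]])
    A=np.c_[2*P,np.ones(len(P))];b=(P**2).sum(1)
    x=np.linalg.lstsq(A,b,rcond=None)[0];r=np.sqrt(x[2]+x[0]**2+x[1]**2)
    res=np.hypot(*(P-x[:2]).T)-r
    return x[:2].round(4),round(2*r,4),round(res.std(),4),s[k][:5].tolist()
E
python3 - <<'E'
from h import *
d=get_image("top");im=d["image"].astype(int);g=im.mean(2)
s=get_image("side");gs=s["image"].mean(2)
print(g[268:285:2,211].round(),g[250:285:2,211].round())
print("row276",g[276,278:310].round());print("col a",g[245:285,213].round());print('b row',g[281,435:470].round())
for n,p,ps,h in(("a",(211,261),(281,165),.052),("c",(293,276),(285,221),.034),("d",(381,271),(308,284),.027),("b",(452,281),(317,336),.042),("flat",(455,138),(466,313),.035)):
    for th in(130,150,170,185): print(n,th,circ(d,g>th,h,p))
    print('col',n,gs[ps[1]-8:ps[1]+25:2,ps[0]].round())
for p in((266,163),(312,157),(359,151),(406,145)):
    print("pad",circ(d,g<60,.014,p),circ(d,g<90,.014,p))
for p in((376,193),(396,221),(417,251),(439,285)):
    print("padside",circ(s,gs<60,.014,p),circ(s,gs<90,.014,p))
E
```

```text
[227. 230. 176.  66.  71.  70.  68. 104. 103.] [ 98. 219. 228. 228. 228. 227. 228. 227. 228. 227. 230. 176.  66.  71.
  70.  68. 104. 103.]
row276 [105.  60. 144. 233. 237. 235. 235. 235. 235. 235. 235. 235. 235. 236.
 235. 235. 236. 236. 235. 235. 236. 236. 236. 236. 236. 237. 238. 203.
 132.  97. 105. 103.]
col a [104. 103. 104. 104. 105. 101. 110. 172. 222. 229. 228. 227. 227. 228.
 227. 228. 228. 228. 229. 227. 228. 228. 228. 228. 230. 229. 204. 146.
  88.  68.  70.  71.  70.  71.  71.  68. 100. 105. 105. 104.]
b row [ 93.  92.  95.  93.  92. 100. 165. 221. 236. 234. 233. 233. 232. 232.
 232. 232. 232. 232. 232. 232. 232. 231. 232. 232. 231. 231. 231. 235.
 214. 110.  99. 103. 103. 104. 103.]
a 130 (array([0.4736, 0.1723]), np.float64(0.03), np.float64(0.0004), [199, 251, 22, 22, 376])
a 150 (array([0.4736, 0.1723]), np.float64(0.0289), np.float64(0.0004), [200, 251, 21, 22, 352])
a 170 (array([0.4734, 0.1726]), np.float64(0.0283), np.float64(0.0004), [200, 252, 20, 21, 337])
a 185 (array([0.4736, 0.1726]), np.float64(0.0277), np.float64(0.0004), [200, 252, 20, 21, 325])
col a [1
[... 2185 characters left out ...]
55, 0.0321]), np.float64(0.0529), np.float64(0.0005), [295, 140, 35, 35, 983])
pad None (array([ 0.646, -0.039]), np.float64(0.0528), np.float64(0.0005), [341, 134, 36, 35, 974])
pad None (array([ 0.6567, -0.1101]), np.float64(0.0529), np.float64(0.0006), [388, 129, 35, 35, 963])
padside None (array([0.624 , 0.1022]), np.float64(0.0483), np.float64(0.0006), [362, 184, 29, 20, 464])
padside None (array([0.6348, 0.0311]), np.float64(0.0488), np.float64(0.0007), [380, 211, 31, 22, 538])
padside None (array([ 0.6457, -0.0399]), np.float64(0.0494), np.float64(0.0005), [400, 240, 33, 24, 624])
padside None (array([ 0.6565, -0.1109]), np.float64(0.0501), np.float64(0.0004), [422, 272, 35, 27, 735])
```

```bash
cat >> h.py <<'E'
from scipy.spatial.transform import Rotation as Ro
P={"a":(.6242,.1024),"b":(.6352,.0316),"c":(.6459,-.0394),"d":(.6566,-.1105)}
S={"a":(.4736,.1724),"b":(.4541,-.1737),"c":(.4566,.0552),"d":(.4655,-.0735)}
def go(x,y,z,ang=98.6):
    o=sensors.get_obs();R=Ro.from_rotvec(o["tool_rot"]).as_matrix()
    dl=R.T@(np.array([x,y,z])-o["tool_pos"])*100
    a=np.degrees(np.arctan2(R[1,0],R[0,0])); tw=-(ang-a)
    print("t",o["t"],"d cm",dl.round(2),"twist",round(tw,1),"pos",o["tool_pos"].round(4),"ax",R[:,2].round(3),"open",round(o["opening"],4),"F",o["contact_force"].round(1))
E
python3 - <<'E'
from h import *
d=get_image("top")
print("purple",cast(d,(401,348),.027),"brown",cast(d,(485,333),.042))
v=np.array(P["d"])-P["a"];print(v,np.degrees(np.arctan2(-v[1],-v[0])))
go(*S["b"],.12)
E
```

```text
purple [ 0.35428916 -0.10320451] brown [ 0.37869271 -0.22207028]
[ 0.0324 -0.2129] 98.65311359386827
t 0.25 d cm [ 38.64 -32.95  12.81] twist -82.2 pos [ 0.1767 -0.5992  0.2477] ax [-0.     0.001 -1.   ] open 0.0851 F [-0.3 -0.4  0. ]
```

move_arm(
  increments=[
    [38.6,-33,8,-82.2,6.5],
    [38.6,-33,8,-82.2,6.5],
    [38.6,-33,8,-82.2,6.5],
    [38.6,-33,8,-82.2,6.5],
    [38.6,-33,8,-82.2,6.5],
  ],
  newtons=50,
)

```text
t: 0.88
tool_pos: [0.3458, -0.3389, 0.1994]
tool_rot: [2.565, 1.812, 0.0]
contact_force: [0.9, 0.3, 0.7]
opening: 0.065
```

```bash
python3 -c "
from h import *
go(*S['b'],.12)"
```

```text
t 0.875 d cm [19.19  4.68  7.94] twist -28.1 pos [ 0.3458 -0.3389  0.1994] ax [ 0.001 -0.    -1.   ] open 0.065 F [0.9 0.3 0.7]
```

move_arm(
  increments=[
    [19.2,4.7,7.9,-28,6.5],
    [19.2,4.7,7.9,-28,6.5],
    [19.2,4.7,7.9,-28,6.5],
    [19.2,4.7,7.9,-28,6.5],
    [19.2,4.7,7.9,-28,6.5],
  ],
)

```text
t: 1.5
tool_pos: [0.4544, -0.1744, 0.1195]
tool_rot: [-2.053, -2.375, 0.001]
contact_force: [0.4, -0.4, -0.1]
opening: 0.0649
```

```bash
python3 -c "
from h import *
go(*S['b'],.12)
go(*S['b'],.025)"
```

```text
t 1.5 d cm [ 0.07 -0.02 -0.05] twist -0.3 pos [ 0.4544 -0.1744  0.1195] ax [-0.002  0.001 -1.   ] open 0.0649 F [ 0.4 -0.4 -0.1]
t 1.5 d cm [0.06 0.   9.45] twist -0.3 pos [ 0.4544 -0.1744  0.1195] ax [-0.002  0.001 -1.   ] open 0.0649 F [ 0.4 -0.4 -0.1]
```

move_arm(
  increments=[
    [0.1,0,4.7,0,6.5],
    [0.1,0,9.3,0,6.5],
    [0.1,0,9.4,0,6.5],
    [0.1,0,9.4,0,3],
    [0.1,0,9.4,0,3],
  ],
)

```text
t: 2.12
tool_pos: [0.4561, -0.1766, 0.0297]
tool_rot: [2.055, 2.37, 0.001]
contact_force: [-0.3, -0.2, -1.6]
opening: 0.033
```

move_arm(
  increments=[
    [0,0,0,0,3],
    [0,0,0,0,3],
  ],
)

```text
t: 2.38
tool_pos: [0.4562, -0.1765, 0.0296]
tool_rot: [2.055, 2.37, 0.0]
contact_force: [-1.8, -0.6, 6.4]
opening: 0.0328
```

```bash
python3 -c "
from h import *
go(*S['b'],.12)
go(*P['b'],.12)"
```

```text
t 2.375 d cm [ 0.28 -0.14 -9.04] twist -0.4 pos [ 0.4562 -0.1765  0.0296] ax [ 0.004 -0.003 -1.   ] open 0.0328 F [-1.8 -0.6  6.4]
t 2.375 d cm [18.03 20.7  -9.04] twist -0.4 pos [ 0.4562 -0.1765  0.0296] ax [ 0.004 -0.003 -1.   ] open 0.0328 F [-1.8 -0.6  6.4]
```

```bash
python3 -c "
from h import *
for n in('side','top'):
    d=get_image(n);cv2.imwrite(f'pics/{n}1.png',d['image'][:,:,::-1])
a=cv2.imread('pics/side1.png')[220:460,160:480];b=cv2.imread('pics/top1.png')[180:420,320:640]
cv2.imwrite('pics/m1.png',cv2.resize(np.vstack([a,b]),None,fx=1.2,fy=1.2))
go(*P['b'],.12)"
```

```text
t 2.475 d cm [18.03 20.7  -9.04] twist -0.4 pos [ 0.4562 -0.1765  0.0296] ax [ 0.004 -0.003 -1.   ] open 0.0331 F [-2.6 -0.2  6.7]
```

View pics/m1.png

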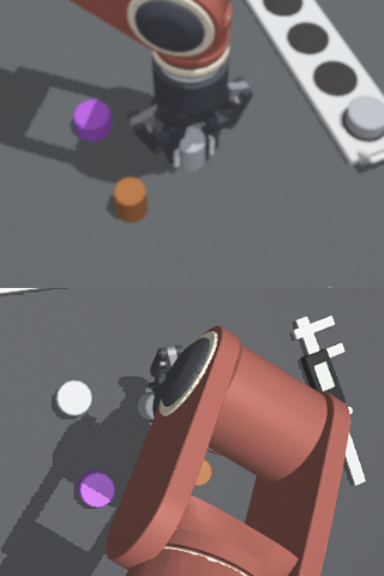

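```bash
python3 -c "
from h import *
o=sensors.get_obs();print(o['q'].round(3),o['effort'].round(2),o['wrist_torque'].round(2))"
```

```text
[-5.210e-01 -2.400e-02  2.086e+00 -1.000e-03  1.075e+00 -6.630e-01] [ 8.700e-01 -2.640e+01 -2.787e+01  4.700e-01 -4.000e-01 -2.000e-02] [-0.18  0.39 -0.05]
```

move_arm(
  increments=[
    [0,0,-4.5,0,3],
    [0,0,-9,0,3],
    [0,0,-9,0,3],
  ],
)

```text
t: 2.85
tool_pos: [0.4573, -0.1766, 0.1218]
tool_rot: [2.051, 2.366, 0.003]
contact_force: [1.0, 0.5, -2.2]
opening: 0.0329
```

```bash
python3 -c "
from h import *
for n in('side','top'):
    d=get_image(n);cv2.imwrite(f'pics/{n}2.png',d['image'][:,:,::-1])
a=cv2.imread('pics/side2.png')[200:460,160:480]
cv2.imwrite('pics/m2.png',cv2.resize(a,None,fx=2,fy=2))
go(*P['b'],.12)"
```

```text
t 2.95 d cm [17.88 20.84 -0.31] twist -0.5 pos [ 0.4543 -0.175   0.1168] ax [ 0.001 -0.    -1.   ] open 0.0333 F [-0.1  0.1 -3.5]
```

View pics/m2.png

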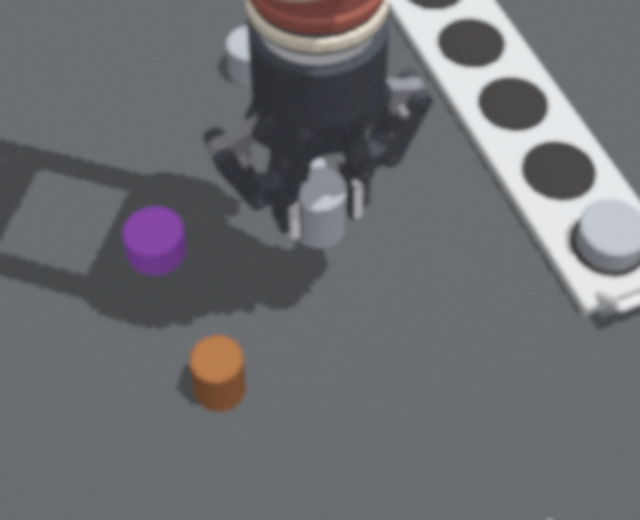

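move_arm(
  increments=[
    [17.7,20.8,-0.3,-0.4,3],
    [17.7,20.8,-0.3,-0.4,3],
    [17.7,20.8,-0.3,-0.4,3],
    [17.7,20.8,-0.3,-0.4,3],
    [17.7,20.8,-0.3,-0.4,3],
  ],
)

```text
t: 3.58
tool_pos: [0.6352, 0.0326, 0.1166]
tool_rot: [-2.044, -2.381, 0.003]
contact_force: [0.3, -0.1, -2.9]
opening: 0.0328
```

move_arm(
  increments=[
    [0,0,0,0,3],
    [0,0,0,0,3],
  ],
)

```text
t: 3.82
tool_pos: [0.6335, 0.0292, 0.1174]
tool_rot: [-2.048, -2.378, 0.004]
contact_force: [-0.2, 0.5, -2.1]
opening: 0.033
```

```bash
python3 -c "
from h import *
go(*P['b'],.045)"
```

```text
t 3.825 d cm [0.2  0.23 7.24] twist -0.1 pos [0.6335 0.0292 0.1174] ax [-0.004 -0.    -1.   ] open 0.033 F [-0.2  0.5 -2.1]
```

move_arm(
  increments=[
    [0,0.1,4,0,3],
    [0,0.1,6.5,0,3],
    [0,0.1,6.8,0,3],
    [0,0.1,7.1,0,3],
    [0,0.1,7.1,0,3],
  ],
)

```text
t: 4.45
tool_pos: [0.637, 0.0294, 0.0501]
tool_rot: [2.049, 2.379, 0.002]
contact_force: [-0.4, -0.7, -2.2]
opening: 0.0332
```

```bash
python3 -c "
from h import *
go(*P['b'],.045)"
```

```text
t 4.45 d cm [ 0.24 -0.14  0.51] twist -0.1 pos [0.637  0.0294 0.0501] ax [ 0.002 -0.    -1.   ] open 0.0332 F [-0.4 -0.7 -2.2]
```

move_arm(
  increments=[
    [0,0,0.2,0,3],
    [0,0,0.4,0,3],
    [0,0,0.4,0,3],
  ],
)

```text
t: 4.82
tool_pos: [0.6361, 0.0299, 0.0446]
tool_rot: [-2.049, -2.381, 0.0]
contact_force: [-0.1, -0.3, -3.0]
opening: 0.0329
```

```bash
python3 -c "
from h import *
go(*P['b'],.045)"
```

```text
t 4.825 d cm [ 0.19 -0.06 -0.04] twist -0.0 pos [0.6361 0.0299 0.0446] ax [-0.  0. -1.] open 0.0329 F [-0.1 -0.3 -3. ]
```

move_arm(
  increments=[
    [0.1,0,0.1,0,3],
    [0.1,0,0.2,0,3],
    [0.1,0,0.2,0,3],
  ],
)

```text
t: 5.2
tool_pos: [0.6362, 0.0308, 0.0437]
tool_rot: [-2.049, -2.381, 0.0]
contact_force: [-4.0, 0.3, 5.1]
opening: 0.0328
```

```bash
python3 -c "
from h import *
go(*P['b'],.045)
for n in('side','top'):
    d=get_image(n);cv2.imwrite(f'pics/{n}3.png',d['image'][:,:,::-1])
a=cv2.imread('pics/side3.png')[120:380,260:560]
cv2.imwrite('pics/m3.png',cv2.resize(a,None,fx=2,fy=2))"
```

```text
t 5.2 d cm [ 0.09 -0.09 -0.13] twist -0.0 pos [0.6362 0.0308 0.0437] ax [-0.  0. -1.] open 0.0328 F [-4.   0.3  5.1]
```

View pics/m3.png

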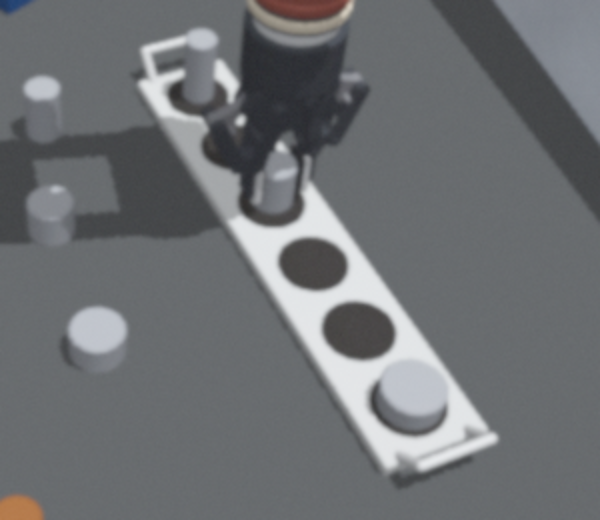

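Slug b (about (277,180) in the crop) stands on the second pad from the blank, contact felt. Release to 6.5 cm and rise.

move_arm(
  increments=[
    [0,0,0,0,6.5],
    [0,0,0,0,6.5],
    [0,0,-4,0,6.5],
    [0,0,-8.5,0,6.5],
    [0,0,-9,0,6.5],
  ],
)

```text
t: 5.92
tool_pos: [0.6391, 0.0306, 0.1377]
tool_rot: [2.045, 2.375, 0.009]
contact_force: [-0.0, -0.1, 0.3]
opening: 0.0648
```

```bash
python3 -c "
from h import *
go(*S['d'],.13)"
```

```text
t 5.925 d cm [ -7.71 -18.72   0.62] twist -0.1 pos [0.6391 0.0306 0.1377] ax [ 0.009 -0.001 -1.   ] open 0.0648 F [-0.  -0.1  0.3]
```

move_arm(
  increments=[
    [-7.7,-18.7,0.3,0,6.8],
    [-7.7,-18.7,0.3,0,6.8],
    [-7.7,-18.7,0.3,0,6.8],
    [-7.7,-18.7,0.3,0,6.8],
    [-7.7,-18.7,0.3,0,6.8],
  ],
)

```text
t: 6.55
tool_pos: [0.4622, -0.0734, 0.1293]
tool_rot: [2.051, 2.379, 0.001]
contact_force: [-0.3, 0.4, 0.1]
opening: 0.0681
```

```bash
python3 -c "
from h import *
go(*S['d'],.021)
d=get_image('top')
cv2.imwrite('pics/top4.png',d['image'][:,:,::-1]);g=d['image'].mean(2)
print(circ(d,g>150,.056,(312,153)),P['b'])"
```

```text
t 6.55 d cm [-0.06  0.32 10.83] twist -0.1 pos [ 0.4622 -0.0734  0.1293] ax [ 0.  0. -1.] open 0.0681 F [-0.3  0.4  0.1]
(array([ 0.637 , -0.0027]), np.float64(0.3053), np.float64(0.0655), [175, 112, 322, 89, 11202]) (0.6352, 0.0316)
```

View pics/top4.png

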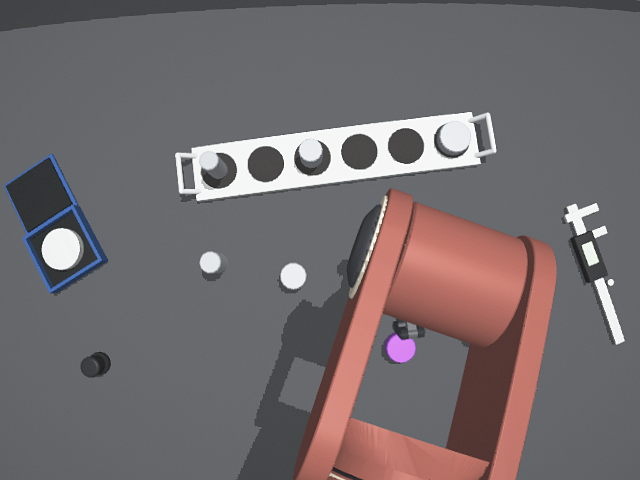

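move_arm(
  increments=[
    [0,0.2,5,0,6.8],
    [0,0.2,10,0,6.8],
    [0,0.2,10.5,0,6.8],
    [0,0.2,10.6,0,6.8],
    [0,0.2,10.6,0,6.8],
  ],
)

```text
t: 7.22
tool_pos: [0.4668, -0.0733, 0.0261]
tool_rot: [2.047, 2.378, 0.003]
contact_force: [-0.6, 0.2, -0.9]
opening: 0.0682
```

```bash
python3 -c "
from h import *
go(*S['d'],.021)
d=get_image('top');print(cast(d,(311,152.5),.056))
d=get_image('side');cv2.imwrite('pics/side5.png',cv2.resize(d['image'][150:410,200:500,::-1],None,fx=2,fy=2))
"
```

```text
t 7.225 d cm [ 0.   -0.13  0.51] twist -0.0 pos [ 0.4668 -0.0733  0.0261] ax [ 0.004 -0.001 -1.   ] open 0.0682 F [-0.6  0.2 -0.9]
[0.631821   0.03213918]
```

View pics/side5.png

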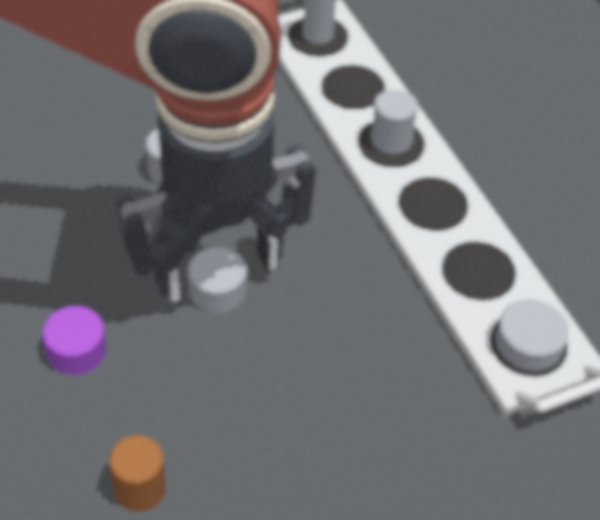

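move_arm(
  increments=[
    [0,0,0.2,0,6.8],
    [0,0,0.2,0,4],
    [0,0,0.2,0,3.8],
    [0,0,0.2,0,3.8],
    [0,0,0.2,0,3.8],
  ],
)

```text
t: 7.95
tool_pos: [0.4649, -0.073, 0.0222]
tool_rot: [2.049, 2.38, 0.0]
contact_force: [-1.4, 1.0, 5.6]
opening: 0.0412
```

move_arm(
  increments=[
    [0,0,0,0,3.8],
    [0,0,0,0,3.8],
  ],
)

```text
t: 8.2
tool_pos: [0.465, -0.073, 0.0223]
tool_rot: [2.049, 2.38, 0.0]
contact_force: [-1.5, -0.0, 6.1]
opening: 0.0414
```

```bash
python3 -c "
from h import *
go(*S['d'],.021)
go(*P['d'],.12)
"
```

```text
t 8.2 d cm [-0.06  0.05  0.13] twist -0.1 pos [ 0.465  -0.073   0.0223] ax [ 0.001 -0.    -1.   ] open 0.0414 F [-1.5 -0.   6.1]
t 8.2 d cm [-6.56 18.4  -9.76] twist -0.1 pos [ 0.465  -0.073   0.0223] ax [ 0.001 -0.    -1.   ] open 0.0414 F [-1.5 -0.   6.1]
```

move_arm(
  increments=[
    [0,0,-5,0,3.8],
    [-1,3,-9,0,3.8],
    [-6.5,18.4,-9.8,0,3.8],
    [-6.5,18.4,-9.8,0,3.8],
    [-6.5,18.4,-9.8,0,3.8],
  ],
)

```text
t: 8.82
tool_pos: [0.6576, -0.1101, 0.118]
tool_rot: [-2.049, -2.38, 0.001]
contact_force: [-0.2, 0.1, -3.4]
opening: 0.0411
```

move_arm(
  increments=[
    [0,0,0,0,3.8],
    [0,0,0,0,3.8],
    [0,0,0,0,3.8],
  ],
)

```text
t: 9.2
tool_pos: [0.6546, -0.1094, 0.1187]
tool_rot: [-2.048, -2.379, 0.001]
contact_force: [0.4, 0.3, -3.0]
opening: 0.041
```

```bash
python3 -c "
from h import *
go(*P['d'],.0363)
"
```

```text
t 9.2 d cm [-0.15  0.2   8.24] twist -0.1 pos [ 0.6546 -0.1094  0.1187] ax [-0.002  0.001 -1.   ] open 0.041 F [ 0.4  0.3 -3. ]
```

move_arm(
  increments=[
    [-0.15,0.2,5,0,3.8],
    [-0.15,0.2,7.5,0,3.8],
    [-0.15,0.2,7.9,0,3.8],
    [-0.15,0.2,7.9,0,3.8],
    [-0.15,0.2,7.9,0,3.8],
  ],
)

```text
t: 9.82
tool_pos: [0.6597, -0.1114, 0.043]
tool_rot: [2.048, 2.378, 0.002]
contact_force: [0.7, -0.7, -3.8]
opening: 0.0411
```

move_arm(
  increments=[
    [0,0,0.1,0,3.8],
    [0,0,0.2,0,3.8],
    [0,0,0.3,0,3.8],
    [0,0,0.3,0,3.8],
  ],
)

```text
t: 10.32
tool_pos: [0.6582, -0.1109, 0.0374]
tool_rot: [-2.049, -2.381, 0.0]
contact_force: [0.0, -0.9, -3.3]
opening: 0.0412
```

```bash
python3 -c "
from h import *
go(*P['d'],.0363)
"
```

```text
t 10.325 d cm [ 0.07 -0.15  0.11] twist -0.1 pos [ 0.6582 -0.1109  0.0374] ax [-0.  0. -1.] open 0.0412 F [ 0.  -0.9 -3.3]
```

move_arm(
  increments=[
    [0,-0.15,0.1,0,3.8],
    [0,-0.15,0.2,0,3.8],
    [0,-0.15,0.2,0,3.8],
  ],
)

```text
t: 10.7
tool_pos: [0.657, -0.1113, 0.0364]
tool_rot: [2.05, 2.381, -0.0]
contact_force: [-3.2, 0.1, 3.0]
opening: 0.0416
```

```bash
python3 -c "
from h import *
go(*P['d'],.0363)
"
```

```text
t 10.7 d cm [ 0.08 -0.02  0.01] twist -0.0 pos [ 0.657  -0.1113  0.0364] ax [ 0. -0. -1.] open 0.0416 F [-3.2  0.1  3. ]
```

Seated. Release, rise; next c.

move_arm(
  increments=[
    [0,0,0,0,6.8],
    [0,0,0,0,6.8],
    [0,0,-4,0,6.8],
    [0,0,-9,0,6.8],
    [0,0,-9.5,0,6.8],
  ],
)

```text
t: 11.32
tool_pos: [0.6603, -0.1121, 0.1369]
tool_rot: [2.043, 2.374, 0.007]
contact_force: [0.7, 0.3, 0.4]
opening: 0.0683
```

```bash
python3 -c "
from h import *
go(*S['c'],.13)
"
```

```text
t 11.325 d cm [ 19.58 -17.66   0.43] twist -0.1 pos [ 0.6603 -0.1121  0.1369] ax [ 0.01  -0.003 -1.   ] open 0.0683 F [0.7 0.3 0.4]
```

move_arm(
  increments=[
    [19.7,-17.5,0.2,0,6.5],
    [19.7,-17.5,0.2,0,6.5],
    [19.7,-17.5,0.2,0,6.5],
    [19.7,-17.5,0.2,0,6.5],
    [19.7,-17.5,0.2,0,6.5],
  ],
)

```text
t: 11.95
tool_pos: [0.4514, 0.0593, 0.127]
tool_rot: [-2.045, -2.382, 0.002]
contact_force: [-0.4, -0.5, -0.5]
opening: 0.0648
```

move_arm(
  increments=[
    [0,0,0,0,6.5],
    [0,0,0,0,6.5],
  ],
)

```text
t: 12.2
tool_pos: [0.4558, 0.0569, 0.1292]
tool_rot: [2.05, 2.379, 0.001]
contact_force: [-0.2, 0.7, 0.6]
opening: 0.0647
```

```bash
python3 -c "
from h import *
go(*S['c'],.022)
d=get_image('top')
cv2.imwrite('pics/top6.png',d['image'][:,:,::-1])"
```

```text
t 12.2 d cm [-0.17  0.04 10.72] twist -0.1 pos [0.4558 0.0569 0.1292] ax [ 0.001 -0.    -1.   ] open 0.0647 F [-0.2  0.7  0.6]
```

View pics/top6.png

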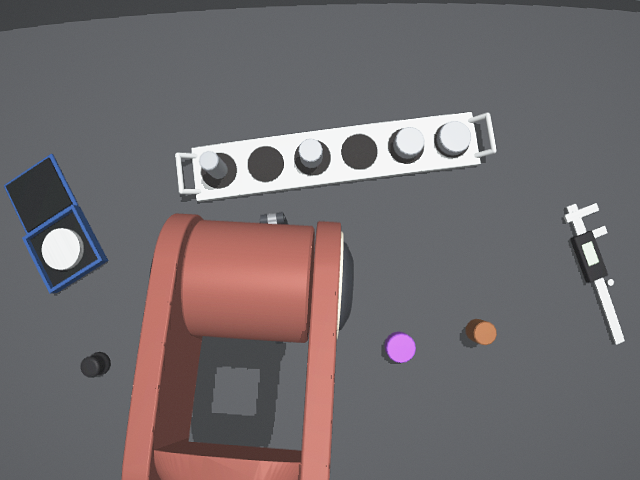

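d's top is at about (409,141) over the fourth empty pad, b's at (311,152); both look centred. Descend on c.

move_arm(
  increments=[
    [-0.1,0,5,0,6.5],
    [-0.1,0,10,0,6.5],
    [-0.1,0,10.6,0,6.5],
    [-0.1,0,10.6,0,6.5],
    [-0.1,0,10.6,0,6.5],
  ],
)

```text
t: 12.88
tool_pos: [0.457, 0.0563, 0.0251]
tool_rot: [2.048, 2.378, 0.004]
contact_force: [1.0, 0.4, -0.2]
opening: 0.0654
```

```bash
python3 -c "
from h import *
go(*S['c'],.022)"
```

```text
t 12.875 d cm [-0.11 -0.06  0.31] twist -0.1 pos [0.457  0.0563 0.0251] ax [ 0.004 -0.    -1.   ] open 0.0654 F [ 1.   0.4 -0.2]
```

move_arm(
  increments=[
    [0,0,0.1,0,6.5],
    [0,0,0.1,0,4],
    [0,0,0.1,0,3.2],
    [0,0,0.1,0,3.2],
    [0,0,0.1,0,3.2],
  ],
)

```text
t: 13.5
tool_pos: [0.4554, 0.0566, 0.0227]
tool_rot: [2.049, 2.38, 0.001]
contact_force: [-0.3, -0.3, 5.6]
opening: 0.0375
```

move_arm(
  increments=[
    [0,0,0,0,3.2],
    [0,0,0,0,3.2],
  ],
)

```text
t: 13.75
tool_pos: [0.4555, 0.0566, 0.0227]
tool_rot: [2.049, 2.38, 0.001]
contact_force: [-0.8, 0.2, 5.9]
opening: 0.037
```

```bash
python3 -c "
from h import *
go(*S['c'],.022)
go(*P['c'],.12)"
```

```text
t 13.75 d cm [-0.16  0.09  0.07] twist -0.0 pos [0.4555 0.0566 0.0227] ax [ 0.001  0.    -1.   ] open 0.037 F [-0.8  0.2  5.9]
t 13.75 d cm [-12.33  17.42  -9.71] twist -0.0 pos [0.4555 0.0566 0.0227] ax [ 0.001  0.    -1.   ] open 0.037 F [-0.8  0.2  5.9]
```

move_arm(
  increments=[
    [0,0,-5,0,3.2],
    [-1,1,-9.7,0,3.2],
    [-12.2,17.4,-9.9,0,3.2],
    [-12.2,17.4,-9.9,0,3.2],
    [-12.2,17.4,-9.9,0,3.2],
  ],
)

```text
t: 14.38
tool_pos: [0.6356, -0.034, 0.1194]
tool_rot: [-2.049, -2.38, 0.001]
contact_force: [0.7, 0.4, -1.8]
opening: 0.0371
```

move_arm(
  increments=[
    [-0.0,0,0,0,3.2],
    [0,0,0,0,3.2],
    [0,0,0,0,3.2],
  ],
)

```text
t: 14.75
tool_pos: [0.6334, -0.0326, 0.1201]
tool_rot: [-2.048, -2.381, 0.001]
contact_force: [0.9, 0.3, -2.7]
opening: 0.0369
```

```bash
python3 -c "
from h import *
go(*P['c'],.0367)"
```

```text
t 14.75 d cm [-0.87  1.14  8.34] twist -0.0 pos [ 0.6334 -0.0326  0.1201] ax [-0.001  0.    -1.   ] open 0.0369 F [ 0.9  0.3 -2.7]
```

move_arm(
  increments=[
    [-0.7,1.1,2,0,3.2],
    [-0.7,1.1,7,0,3.2],
    [-0.7,1.1,7.9,0,3.2],
    [-0.7,1.1,8,0,3.2],
    [-0.7,1.1,8,0,3.2],
  ],
)

```text
t: 15.38
tool_pos: [0.6482, -0.0387, 0.0431]
tool_rot: [2.047, 2.379, 0.003]
contact_force: [-0.0, 0.1, -2.7]
opening: 0.037
```

move_arm(
  increments=[
    [0,0,0.1,0,3.2],
    [0,0,0.2,0,3.2],
    [0,0,0.3,0,3.2],
    [0,0,0.3,0,3.2],
  ],
)

```text
t: 15.88
tool_pos: [0.6467, -0.0386, 0.0374]
tool_rot: [-2.05, -2.381, 0.0]
contact_force: [1.1, -0.1, -4.1]
opening: 0.037
```

```bash
python3 -c "
from h import *
go(*P['c'],.0367)"
```

```text
t 15.875 d cm [-0.06 -0.09  0.07] twist -0.1 pos [ 0.6467 -0.0386  0.0374] ax [-0.  0. -1.] open 0.037 F [ 1.1 -0.1 -4.1]
```

move_arm(
  increments=[
    [0,0,0.1,0,3.2],
    [0,0,0.2,0,3.2],
    [0,0,0.2,0,3.2],
  ],
)

```text
t: 16.25
tool_pos: [0.647, -0.0387, 0.0367]
tool_rot: [-2.05, -2.381, 0.0]
contact_force: [-4.9, 1.1, 5.8]
opening: 0.0363
```

```bash
python3 -c "
from h import *
go(*P['c'],.0367)"
```

```text
t 16.25 d cm [-0.06 -0.12  0.  ] twist -0.0 pos [ 0.647  -0.0387  0.0367] ax [-0. -0. -1.] open 0.0363 F [-4.9  1.1  5.8]
```

move_arm(
  increments=[
    [0,0,0,0,6.5],
    [0,0,0,0,6.5],
    [0,0,-4,0,6.5],
    [0,0,-9,0,6.5],
    [0,0,-9.5,0,6.5],
  ],
)

```text
t: 16.88
tool_pos: [0.6502, -0.0392, 0.1364]
tool_rot: [2.044, 2.374, 0.008]
contact_force: [0.6, -0.3, 0.2]
opening: 0.0652
```

```bash
python3 -c "
from h import *
go(*S['a'],.14)
"
```

```text
t 16.875 d cm [ 23.55 -14.31  -0.58] twist -0.0 pos [ 0.6502 -0.0392  0.1364] ax [ 0.01  -0.002 -1.   ] open 0.0652 F [ 0.6 -0.3  0.2]
```

move_arm(
  increments=[
    [23.6,-14.1,-0.6,0,6],
    [23.6,-14.1,-0.6,0,6],
    [23.6,-14.1,-0.6,0,6],
    [23.6,-14.1,-0.6,0,6],
    [23.6,-14.1,-0.6,0,6],
  ],
)

```text
t: 17.5
tool_pos: [0.4697, 0.1756, 0.1354]
tool_rot: [-2.046, -2.383, 0.001]
contact_force: [0.4, -0.2, -0.5]
opening: 0.0597
```

move_arm(
  increments=[
    [0,0,0,0,6],
    [0,0,0,0,6],
  ],
)

```text
t: 17.75
tool_pos: [0.4727, 0.1733, 0.1362]
tool_rot: [2.05, 2.38, -0.0]
contact_force: [-0.1, 0.1, -0.5]
opening: 0.0603
```

```bash
python3 -c "
from h import *
go(*S['a'],.032)
"
```

```text
t 17.75 d cm [-0.1   0.08 10.42] twist -0.1 pos [0.4727 0.1733 0.1362] ax [ 0. -0. -1.] open 0.0603 F [-0.1  0.1 -0.5]
```

move_arm(
  increments=[
    [-0.1,0.1,5,0,6],
    [-0.1,0.1,9.5,0,6],
    [-0.1,0.1,10.3,0,6],
    [-0.1,0.1,10.3,0,6],
    [-0.1,0.1,10.3,0,6],
  ],
)

```text
t: 18.38
tool_pos: [0.4755, 0.1731, 0.0358]
tool_rot: [2.049, 2.378, 0.005]
contact_force: [-0.2, -0.7, 1.2]
opening: 0.0597
```

move_arm(
  increments=[
    [0,0,0,0,6],
    [0,0,0,0,3.5],
    [0,0,0,0,2.6],
    [0,0,0,0,2.6],
    [0,0,0,0,2.6],
  ],
)

```text
t: 19.0
tool_pos: [0.4739, 0.1731, 0.0344]
tool_rot: [2.049, 2.38, 0.001]
contact_force: [-0.7, -0.5, 5.2]
opening: 0.0297
```

move_arm(
  increments=[
    [0,0,0,0,2.6],
    [0,0,0,0,2.6],
  ],
)

```text
t: 19.25
tool_pos: [0.474, 0.1731, 0.0344]
tool_rot: [2.049, 2.38, 0.001]
contact_force: [-0.8, 0.1, 5.3]
opening: 0.0299
```

```bash
python3 -c "
from h import *
go(*S['a'],.032)
go(*P['a'],.13)"
```

```text
t 19.25 d cm [-0.07 -0.05  0.24] twist -0.0 pos [0.474  0.1731 0.0344] ax [ 0.001  0.    -1.   ] open 0.0299 F [-0.8  0.1  5.3]
t 19.25 d cm [-9.23 13.81 -9.55] twist -0.0 pos [0.474  0.1731 0.0344] ax [ 0.001  0.    -1.   ] open 0.0299 F [-0.8  0.1  5.3]
```

move_arm(
  increments=[
    [0,0,-5,0,2.6],
    [-1,0,-10,0,2.6],
    [-6.5,2,-10.2,0,2.6],
    [-9.2,7,-10.2,0,2.6],
    [-9.2,12,-10.2,0,2.6],
  ],
)

```text
t: 19.88
tool_pos: [0.6064, 0.0977, 0.1343]
tool_rot: [-2.053, -2.377, 0.002]
contact_force: [-0.2, 0.1, -3.1]
opening: 0.0298
```

move_arm(
  increments=[
    [0,1.7,0,0,2.6],
    [0,1.7,0,0,2.6],
    [0,1.7,0,0,2.6],
    [0,1.7,0,0,2.6],
  ],
)

```text
t: 20.38
tool_pos: [0.6214, 0.1024, 0.1351]
tool_rot: [-2.049, -2.38, 0.001]
contact_force: [0.5, 0.9, -3.4]
opening: 0.0298
```

```bash
python3 -c "
from h import *
go(*P['a'],.0484)
d=get_image('side');cv2.imwrite('pics/side7.png',cv2.resize(d['image'][80:340,240:540,::-1],None,fx=2,fy=2))"
```

```text
t 20.375 d cm [-0.04  0.28  8.67] twist -0.0 pos [0.6214 0.1024 0.1351] ax [-0.001 -0.    -1.   ] open 0.0298 F [ 0.5  0.9 -3.4]
```

View pics/side7.png

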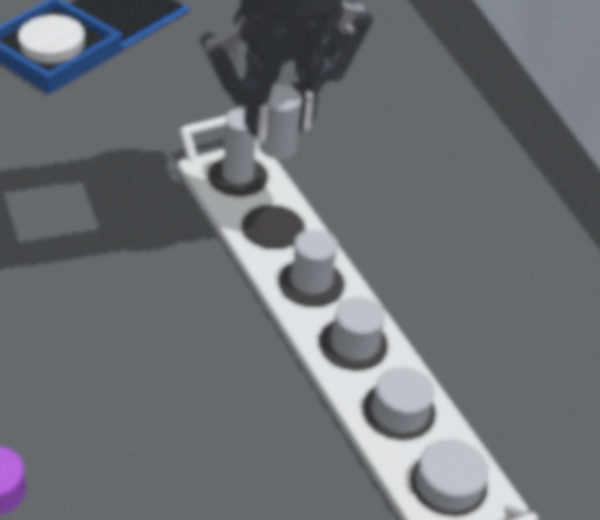

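move_arm(
  increments=[
    [0,0.2,3,0,2.6],
    [0,0.2,6.5,0,2.6],
    [0,0.2,8,0,2.6],
    [0,0.2,8.2,0,2.6],
    [0,0.2,8.2,0,2.6],
  ],
)

```text
t: 21.05
tool_pos: [0.6255, 0.1027, 0.055]
tool_rot: [2.049, 2.38, 0.002]
contact_force: [0.5, -0.2, -2.8]
opening: 0.0297
```

move_arm(
  increments=[
    [0,0,0.1,0,2.6],
    [0,0,0.2,0,2.6],
    [0,0,0.4,0,2.6],
    [0,0,0.4,0,2.6],
  ],
)

```text
t: 21.55
tool_pos: [0.6244, 0.1026, 0.0493]
tool_rot: [-2.05, -2.381, 0.0]
contact_force: [-0.7, -0.6, -2.7]
opening: 0.0296
```

```bash
python3 -c "
from h import *
go(*P['a'],.0484)"
```

```text
t 21.55 d cm [-0.02 -0.02  0.09] twist -0.1 pos [0.6244 0.1026 0.0493] ax [-0. -0. -1.] open 0.0296 F [-0.7 -0.6 -2.7]
```

move_arm(
  increments=[
    [0,0,0.1,0,2.6],
    [0,0,0.2,0,2.6],
    [0,0,0.2,0,2.6],
  ],
)

```text
t: 21.92
tool_pos: [0.6247, 0.1026, 0.0485]
tool_rot: [-2.05, -2.381, 0.0]
contact_force: [-3.9, -0.3, 4.0]
opening: 0.0298
```

```bash
python3 -c "
from h import *
go(*P['a'],.0484)"
```

```text
t 21.925 d cm [-0.02 -0.05  0.01] twist -0.0 pos [0.6247 0.1026 0.0485] ax [-0. -0. -1.] open 0.0298 F [-3.9 -0.3  4. ]
```

move_arm(
  increments=[
    [0,0,0,0,6],
    [0,0,0,0,6],
    [0,0,-4,0,6],
    [0,0,-9,0,6],
    [0,0,-11,0,6],
  ],
)

```text
t: 22.55
tool_pos: [0.6266, 0.1027, 0.1617]
tool_rot: [2.047, 2.377, 0.007]
contact_force: [0.4, 0.3, -0.5]
opening: 0.0601
```

move_arm(
  increments=[
    [0,-6,-3,0,6],
    [0,-12,-3,0,6],
    [0,-18,-3,0,6],
    [0,-18,-3,0,6],
    [0,-18,-3,0,6],
  ],
)

```text
t: 23.18
tool_pos: [0.4467, 0.0758, 0.1875]
tool_rot: [2.049, 2.38, 0.001]
contact_force: [0.6, 0.6, 0.7]
opening: 0.0602
```

```bash
python3 -c "
from h import *
o=sensors.get_obs();print(o['t'],o['tool_pos'])
d=get_image('top');cv2.imwrite('pics/top8.png',d['image'][:,:,::-1])
s=get_image('side');cv2.imwrite('pics/side8.png',s['image'][:,:,::-1])"
```

```text
23.175 [0.44671465 0.07584906 0.18754649]
```

View pics/top8.png

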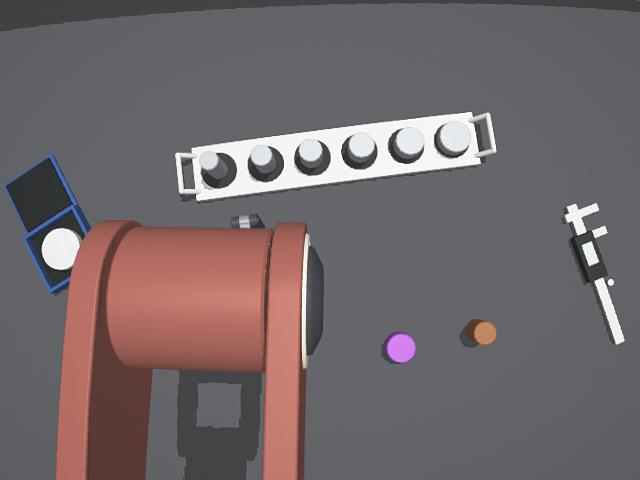

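View pics/side8.png

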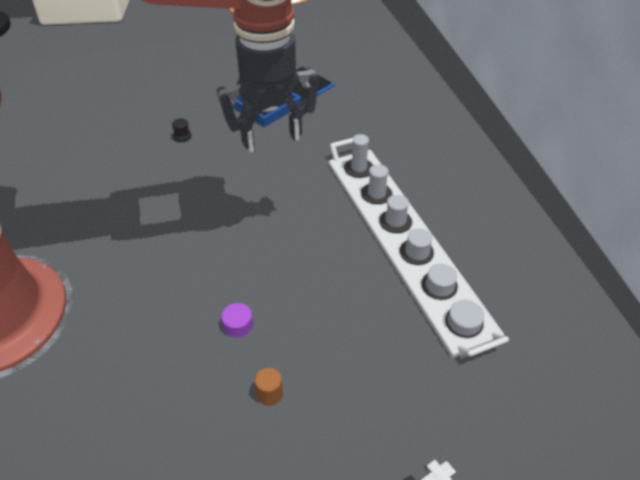

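```bash
python3 -c "
from h import *
d=get_image('top');g=d['image'].mean(2);print(g[156,245:285].round(),g[152,300:325].round())
s=get_image('side');gs=s['image'].mean(2);print(gs[203,380:415].round())
B={'blank':(209,160,361,141,.078),'a':(262,154,378,172,.066),'b':(311,148,397,203,.056),'c':(361,146,419,237,.048),'d':(409,141,442,274,.041),'flat':(455,136,466,312,.035)}
for n,(u,v,us,vs,h) in B.items():
  print(n,P.get(n),[circ(d,(g>lo)&(g<243),h,(u,v)) for lo in(150,175)],circ(s,(gs>160)&(gs<202),h,(us,vs)))
"
```

```text
[244. 245. 247. 245. 167. 134. 220. 231. 228. 228. 228. 228. 229. 229.
 228. 228. 229. 229. 229. 229. 229. 230. 230. 229. 231. 228. 178. 113.
  93.  73.  69.  70.  71.  69.  73.  70.  59. 111. 252. 247.] [239. 234. 233. 232. 233. 232. 233. 233. 233. 233. 233. 233. 233. 234.
 234. 234. 234. 234. 234. 235. 238. 200. 110.  69.  69.]
[ 91.  97. 112. 136. 155. 163. 163. 159. 165. 179. 190. 193. 195. 194.
 195. 192. 195. 195. 194. 195. 194. 195. 195. 194. 194. 193. 193. 190.
 186. 171. 143. 117. 106. 105. 105.]
blank None [(array([0.6137, 0.1733]), np.float64(0.0312), np.float64(0.003), [198, 150, 26, 25, 332]), (array([0.6136, 0.1732]), np.float64(0.0311), np.float64(0.0031), [198, 150, 26, 25, 322])] (array([0.6037, 0.1711]), np.float64(0.0326), np.float64(0.0063), [340, 135, 28, 10, 143])
a (0.6242, 0.1024) [(array([0.6256, 0.1029]), np.float64(0.0298), np.float64(0.0006), [249, 144, 23, 22, 370]), (array([0.6259, 0.1029]), np.float64(0.0292), np.float64(0.0006), [249, 144, 23, 21, 355])] (array([0.6217, 0.0927]), np.float64(0.0452), np.float64(0.009), [369, 160, 23, 30, 209])
b (0.6352
[... 479 characters left out ...]
6, 25, 497])] (array([ 0.6473, -0.0409]), np.float64(0.0379), np.float64(0.0022), [406, 228, 29, 19, 365])
d (0.6566, -0.1105) [(array([ 0.6575, -0.1123]), np.float64(0.0412), np.float64(0.0006), [396, 127, 29, 28, 632]), (array([ 0.6578, -0.1125]), np.float64(0.0405), np.float64(0.0007), [396, 127, 29, 27, 610])] (array([ 0.6567, -0.1132]), np.float64(0.0398), np.float64(0.0008), [427, 264, 30, 22, 484])
flat None [(array([ 0.6681, -0.1815]), np.float64(0.0467), np.float64(0.0006), [440, 121, 32, 31, 772]), (array([ 0.6684, -0.1817]), np.float64(0.0461), np.float64(0.0007), [440, 121, 32, 31, 753])] (array([ 0.6676, -0.1837]), np.float64(0.0466), np.float64(0.0016), [448, 300, 37, 28, 723])
```

All four are within about 3 mm of their pad centres, and the end cylinders have not moved. Handing in.

```bash
python3 -c "
from station import order,sensors
print(sensors.get_obs()['t'],order.finish_job())"
```

```text
the job is handed in; nothing more can be done
23.375 None
```

I stood slug_b, slug_d, slug_c and slug_a (in that order of work) on the four empty pads, so the row reads blank, a, b, c, d, flat. I then drew the arm clear and handed the job in at 23.4 s of the 88 s allowed; no verdict came back.

- **Placing:** The final top view put each of the four within about 3 mm of its pad centre (the limit is 12 mm). In both final pictures they look upright.
- **End cylinders and look-alikes:** slug_blank and slug_flat were not touched. The final top view puts them within about 2 mm of where the pad row says they started; I had no good fit of either before the work. The purple and brown look-alikes show at the same pixels as at the start.
- **Weak or disagreeing checks:**
  - The side-view circle fits for slug_a (about 10 mm off) and slug_blank were poor because their masks merged with other bright areas. I disregarded them and relied on the top view for these two.
  - A first rough reading of slug_b, from one hand-picked pixel, was about 5 mm from the final fit.
  - The arm gave by about 4 mm while gripping slug_b, so I lowered each slug until I felt contact before releasing it.

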